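# Clamp the tumbler and hold up the inspection lamp

### The job

Get the tumbler on the stand ready for a check for chips: slide the stand's jaw gently against the glass until it is pressed firmly into the V-shaped rest, and leave it clamped. Then squeeze the release button on the lamp head, keep it squeezed, pull the telescoping mast straight up past its first stop as far as its second stop, and finish there still holding the lamp head up with the button squeezed (do not let go: it sinks back). Leave the bar things round about alone.

Things in the scene. Friction and masses are not known exactly. Their poses are not given: they have to be found in the camera images.
- stand: The inspection stand, fixed to the worktop: dark steel plate 130 x 350 x 12 mm, long along its own y. Origin: on the worktop under the plate's centre; x across the plate, y along it, z up. From -y to +y it carries the sliding jaw, the tumbler, the V rest (y about +47 mm) and the mast (axis at x 0, y +130 mm).
- rest: Fixed aluminium V-shaped rest, 26 mm high, with rubber linings, open towards the stand's -y. Origin at the V's root on the plate's top (stand x 0, y 47, z 12 mm); axes as the stand's.
- tumbler_0: The clear faceted glass tumbler, 70 mm across at the rim, 58 mm at the foot, 87 mm tall, loose on the plate (plate top 12 mm above the worktop) between jaw and rest, some 8 to 30 mm short of the rest. Origin: centre of its underside, z up.
- jaw (a joint): Travel of the sliding jaw in m, 0 (far from the rest) to 0.085, growing along the stand's +y, towards the rest. Sliding takes about 5 N, pushing the glass along with it up to 4 N more; the jaw stays where it is left. The glass is pushed home against the rest at a value of about 0.060 and well pressed at about 0.066.
- jaw_grip (a point): The point to grip on the jaw's black upright handle, 26 mm wide (stand x), 14 mm thick (stand y), top 17 mm above this point, free for 30 mm below it; the point lies on the handle's axis 60 mm above the worktop, 48 mm behind (stand -y) the face of the jaw's pad. Axes as the stand's.
- jaw_pad: The rubber pad of the jaw, 42 x 6 x 18 mm, that meets the glass; it is sprung and gives up to 10 mm along the stand's y at 1 N per mm (10 N fully in), the sign of contact force. Origin on the pad's face line, at plate height; axes as the stand's.
- mast (a joint): Extension of the telescoping mast in m: 0 home, 0.120 second stop (solid end of travel). A catch blocks it within about 2 mm of home, and again at the first stop at about 0.061, whenever the button is not pressed in; with the button in it slides free up to 0.120. Moving parts weigh about 0.27 kg, friction about 1 N; if let go it sinks back some 40 mm.
- head: The lamp head on top of the mast: black block 34 mm (stand x) x 28 mm (stand y) x 42 mm high with a short lamp nose (about 35 mm from the axis) sticking out downward towards the tumbler (stand -y). Origin: centre of its underside on the mast's axis, 115 mm above the worktop at home; axes as the stand's.
- head_grip (a point): Point inside the head on the mast's axis at the height of the button's centre, 22 mm above the head's underside (137 mm above the worktop at home, 257 mm at the second stop). Squeeze here along the stand's x, one finger on the button and the other on the plain opposite side; 40 mm across, 35 mm with the button in. The head ends 20 mm above the point.
- button_face (a point): Centre of the outer face of the release button, a steel push plate 20 mm wide and 26 mm high on the head's stand -x side, standing 6 mm proud.
- button (a joint): How far the release button is pressed in, m, 0 to 0.005, along the stand's +x. It springs out by itself (7 N fully in); the catch is clear when it is in by more than about 0.0035.
- jigger_1: Small steel jigger, 37 mm wide, 68 mm tall, on the worktop left of the stand; bystander. Origin under its centre.
- corkscrew: Folded corkscrew, 41 x 112 x 16 mm, on the worktop left of the stand; bystander. Origin under its centre.
- shaker_small: Steel shaker, 64 mm wide, 182 mm tall, on the worktop right of the stand; bystander. Origin under its centre.
- coaster_1: Square wooden coaster, 90 x 84 x 9 mm, on the worktop right of the stand; bystander. Origin under its centre.
There are look-alikes about, which are no part of the job. What is shaped like the tumbler_0 but orange or purple is not meant.

How it is judged:
On the way, in this order (a step that is already met when the one before it is completed fails the run):
1. the jaw presses the tumbler against the V rest (over 2 N at the pad, over 1.5 N at the rest) (contact force between jaw_pad and tumbler_0 above 2 N and contact force between tumbler_0 and rest above 1.5 N), for 0.2 s.
2. the fingers squeeze the button in with the mast still down (value of joint button above 0.0035 m and value of joint mast below 0.02 m and contact force between the fingers and head above 3 N), for 0.1 s.
3. the mast passes the first stop with the button kept in (value of joint button above 0.0035 m and value of joint mast above 0.08 m), for 0.05 s.
At the end, for the whole second after the job is handed in: The fingers hold the lamp head (over 3 N) with the button in by more than 3.5 mm and the mast out by more than 114 of its 120 mm, at rest; the tumbler stands upright (within 0.1 rad), still clamped between pad and rest (over 0.8 N on each) (value of joint mast above 0.114 m and value of joint button above 0.0035 m and contact force between the fingers and head above 3 N and velocity of joint mast below 0.01 m/s and contact force between jaw_pad and tumbler_0 above 0.8 N and contact force between tumbler_0 and rest above 0.8 N and angle between tumbler_0's own z axis and vertical below 0.1 rad and contact force between the fingers and tumbler_0 below 0.1 N); the arm keeps its last pose, push and grip.
It fails at once if the glass is squeezed with more than 30 N (contact force between jaw_pad and tumbler_0 above 30 N).
It fails at once if the tumbler is tipped (angle between tumbler_0's own z axis and vertical above 0.3 rad).
It fails at once if the tumbler is taken off the stand (height (world z) of tumbler_0 above 0.04 m).
It fails at once if a bystander is disturbed (moved more than 30 mm) (distance of any of jigger_1, corkscrew, shaker_small, coaster_1 from where it was at the start of the episode above 0.03 m).
It also fails if it takes over 69 s, if anything falls off the work surface, if the arm or the gripper's body presses on something with over 40 N, if the wrist force passes 120 N, or if a joint passes its speed limit or range.

### The arm

A 7-joint arm with a two-finger parallel gripper is mounted at the origin on a cart in front of the work surface, level with it; the furniture and walls round the work are solid. World frame = base frame: x ahead of the robot, y to its left, z up, the work surface at z = 0. Lengths are in m, angles in rad, forces in N, time in s.
With the tool pointing down it reaches from about 0.4 to 0.85 m from the base axis. Payload 6.9 kg.
Tool frame: the origin (TCP) lies at the centre of the arm's flange, where the gripper is bolted on; the fingertips stand 173 mm ahead of it and the grasp point (between the pads) lies 155 mm ahead of it; z points along the fingers, y is the line along which they close (so a half turn about z gives the same grasp; the last joint's range is limited). The gripper opens to 85 mm and grips with 20 to 120 N. Pads are 22 mm wide; open, the fingers measure 114 mm over their backs; the gripper's body (76 mm by 85 mm) begins 54 mm behind the grasp point. The pads swing forward as they close: fully open they stand 13 mm farther back than shut.
Start: joints at [-1.153, 0.507, -0.238, 1.5, 0.126, 1.149, -0.155], TCP at [0.192, 0.595, 0.405] pointing down, gripper open.
Joint ranges: [-3.08, 3.08], [-0.24, 2.05], [-1.43, 1.35], [0, 2.5], [-1.52, 4.66], [0.17, 1.96], [-2.89, 2.89]. Speed limits (rad/s): [2.39, 2.39, 3.14, 3.14, 3.14, 3.14, 3.14].

### API

Orientations are given as a 3x3 rotation matrix whose columns are the frame's x, y, z axes.
In Python, from rig import r gives the robot as it stands.
- The arm moves only by the shell command python3 -m inch 'ROWS' [OPENING] [FORCE]. ROWS is JSON, a list of rows, each a list of 6 numbers: the shift along the tool's x, y, z in m, then the turn, a rotation vector about the tool's x, y, z in rad. In form: [[tx, ty, tz, rx, ry, rz], ...]. A call has 1 to 8 rows; each row is the pose to reach, as a shift and turn from the pose commanded when the call began, along the tool's axes at that moment; what a row does not reach only later rows make up. A row lasts 1/10 s, in which the tool goes at most 50 mm and 8.59 degrees, less where a joint would pass 70% of its speed; a pose out of reach is approached as far as the arm can. A call with a gripper value outside its range is refused whole. OPENING is the closure, from 0 (fully open) to 1 (shut), set as the call begins (- or left out, the last holds). The fingers move at their own pace and stop on an object; FORCE is the grip in N (left out, the last holds). Time passes only in rows, so rows that repeat a pose let the fingers close. It gives the time, the measured TCP pose, the force, the opening and the grip force at its end, in the units of the state.
- r.get_obs(): the state, without advancing time (a new reading comes with each control period).
- r.read_camera(name): name is "side" or "top"; returns the picture (384x512x3 uint8, red, green, blue); there is no depth.
- r.camera_model(name): a dict with "fov_y" (degrees; the focal length in pixels is half the picture's height over the tangent of half this angle, whatever the lens; pixels are square), "cx", "cy" (the principal point, pixels), "k1" (the pictures are not rectified: a ray, as slopes to the right and down, at radius r is drawn at 1 + k1 r^2 times it, then the intrinsics apply), "extrinsics" (4x4, takes a point from camera to world coordinates). Camera axes: x right, y down, z forward; pixel columns grow to the right and rows downward; lengths in m; the calibration is good to about 2 mm. A picture is of the moment at which its call begins. camera_model takes no time and is no camera call.
- r.sign_off(): hands the job in; it is judged then, once.
The state is a dict: "time": time; "joint_positions": joint angles; "dq": joint speeds; "joint_efforts": joint torques, N m; "tcp_pos": TCP position; "eef_rot": TCP orientation; "ft_force": force on the tool from outside, world axes, zero at the start; "torque": the same for the moment, N m; "width": opening from 0.0 (shut) to 1.0 (fully open); "grip_force": force on a finger pad.
Only numpy, scipy, OpenCV 4.12 (cv2) and the standard library are available. Lean on these libraries where they do the work, as an engineer would, in place of code of your own. Each camera call takes 0.05 s, during which the arm holds its last target. There are 200 camera calls.

## Working session

There is one attempt and no reset: what is moved stays moved. The work goes in short steps, Python scripts to look and compute and a shell command to move; the robot and the scene stay as the last step left them, time stands still between calls to the robot, and variables do not carry over. Pictures are saved under pics/ and viewed, at most 10 in all, crops included, and the job is handed in when it is done.

```bash
ls; mkdir -p pics; python3 - <<'E'
from rig import r
import cv2,numpy as np
for n in("side","top"):
    im=r.read_camera(n); cv2.imwrite(f"pics/{n}0.png",im[:,:,::-1]); m=r.camera_model(n); print(n,m)
o=r.get_obs(); print(o)
a=cv2.imread("pics/side0.png");b=cv2.imread("pics/top0.png")
cv2.imwrite("pics/side0b.png",cv2.resize(a,(800,600)));cv2.imwrite("pics/top0b.png",cv2.resize(b,(800,600)))
E
```

```text
pics
side {'fov_y': 54.774359473104916, 'cx': 258.5074568051148, 'cy': 185.18922217261363, 'k1': -0.011884906130823991, 'extrinsics': array([[-0.97783103, -0.11474425,  0.17515773,  0.28463459],
       [-0.20911227,  0.57859869, -0.78834994,  0.92978721],
       [-0.01088741, -0.80750066, -0.58976618,  0.8045575 ],
       [ 0.        ,  0.        ,  0.        ,  1.        ]])}
top {'fov_y': 47.77203267000061, 'cx': 252.2290731517432, 'cy': 187.60423014152235, 'k1': -0.11654723438060721, 'extrinsics': array([[ 0.01282059, -0.99661093,  0.08125445,  0.39038017],
       [-0.99976802, -0.01418281, -0.01620982,  0.01483399],
       [ 0.0173073 , -0.08102778, -0.99656157,  1.73167077],
       [ 0.        ,  0.        ,  0.        ,  1.        ]])}
{'time': 0.1, 'joint_positions': array([-1.15248816,  0.50827997, -0.23750548,  1.5010369 ,  0.12569224,
        1.14890626, -0.15478039]), 'dq': array([-0.00093156, -0.00054142,  0.00133682, -0.00163981, -0.00113575,
        0.00014645, -0.00057233]), 'joint_efforts': array([-5.68533447e-03, -6.21827745e+01, -2.19479755e+00, -2.50205880e+01,
        1.26018046e-02,  7.70544866e-03,  6.78871061e-06]), 'tcp_pos': array([0.19235575, 0.59448408, 0.4038978 ]), 'eef_rot': array([[-9.51474973e-01,  3.07725771e-01, -4.74257961e-04],
       [ 3.07726135e-01,  9.51473671e-01, -1.57460502e-03],
       [-3.33025802e-05, -1.64413884e-03, -9.99998648e-01]]), 'ft_force': array([-0.17763417, -0.08997332, -0.38420511]), 'torque': array([ 0.01911681, -0.01725658,  0.00583296]), 'grip_force': 0.0, 'width': 1.0021850872754496}
```

View pics/side0b.png

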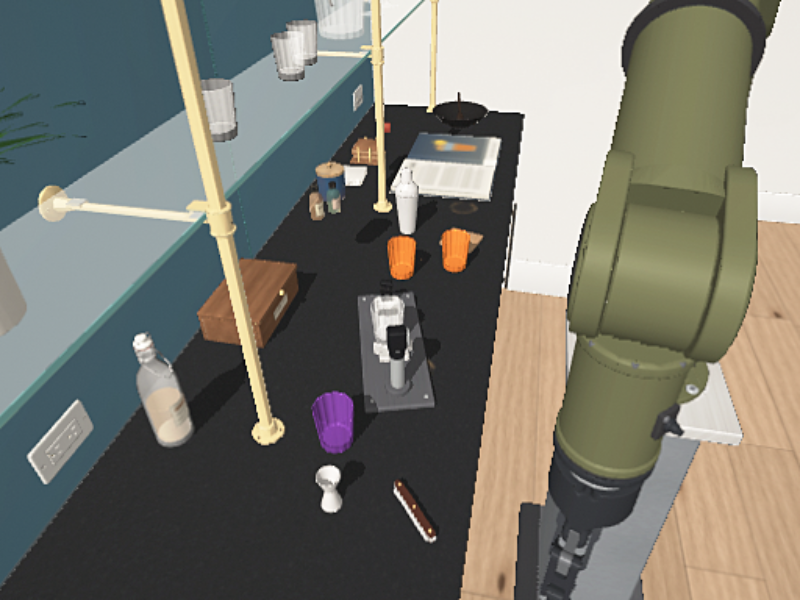

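View pics/top0b.png

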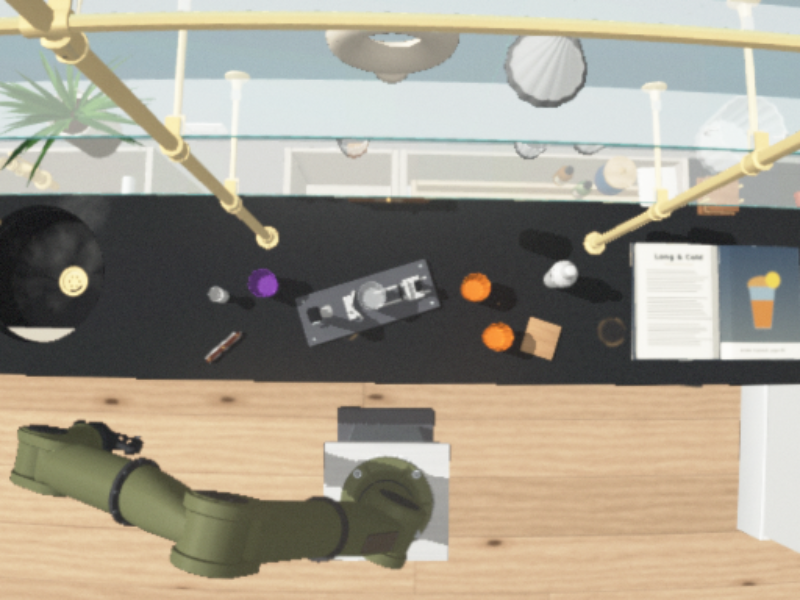

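Side view: the lamp head is at about (398,342) near the camera, with the jaw at the far end of the plate. Top view: the plate spans (298,300)-(440,305) in the enlarged picture, with the mast at its left (+y) end. I'll measure the plate corners next.

```bash
cat > h.py <<'E'
import numpy as np,cv2
from rig import r
def ray(n,u,v):
    m=r.camera_model(n); f=192/np.tan(np.radians(m['fov_y'])/2)
    K=np.array([[f,0,m['cx']],[0,f,m['cy']],[0,0,1]])
    p=cv2.undistortPoints(np.array([[[u,v]]],float),K,np.array([m['k1'],0,0,0,0.]))[0,0]
    E=m['extrinsics']; return E[:3,3],E[:3,:3]@np.array([p[0],p[1],1])
def onz(n,u,v,z):
    o,d=ray(n,u,v); return o+d*(z-o[2])/d[2]
def proj(n,P):
    m=r.camera_model(n); f=192/np.tan(np.radians(m['fov_y'])/2); E=m['extrinsics']
    q=E[:3,:3].T@(np.array(P)-E[:3,3]); x=q[:2]/q[2]; x=x*(1+m['k1']*(x@x)); return x*f+[m['cx'],m['cy']]
E
python3 - <<'E'
from h import *
im=cv2.imread("pics/top0.png"); 
x0,y0,x1,y1=180,155,292,232
c=im[y0:y1,x0:x1]; g=c.max(axis=2)
m=((g>48)).astype(np.uint8)
m=cv2.morphologyEx(m,cv2.MORPH_CLOSE,np.ones((7,7)))
m=cv2.morphologyEx(m,cv2.MORPH_OPEN,np.ones((5,5)))
cs=max(cv2.findContours(m,0,2)[0],key=cv2.contourArea)
R=cv2.minAreaRect(cs); B=cv2.boxPoints(R)+[x0,y0]
W=np.array([onz("top",*b,.012) for b in B]); print(B,W,[np.linalg.norm(W[i]-W[i-1]) for i in range(4)],W.mean(0))
big=cv2.resize(c,None,fx=7,fy=7,interpolation=cv2.INTER_CUBIC)
cv2.polylines(big,[((B-[x0,y0])*7+3).astype(int)],True,(0,255,0),1)
cv2.imwrite("pics/topc.png",big)
s=cv2.imread("pics/side0.png")[175:270,215:290]; cv2.imwrite("pics/sidec.png",cv2.resize(s,None,fx=6,fy=6,interpolation=cv2.INTER_CUBIC))
E
```

```text
[[180. 155.]
 [291. 155.]
 [291. 231.]
 [180. 231.]] [[ 0.65759492  0.27810582  0.012     ]
 [ 0.66421267 -0.16721534  0.012     ]
 [ 0.36027665 -0.1689818   0.012     ]
 [ 0.35438791  0.27026566  0.012     ]] [np.float64(0.30330835810024015), np.float64(0.44537032603657567), np.float64(0.3039411511049744), np.float64(0.43928692385234)] [0.50911804 0.05304359 0.012     ]
```

View pics/topc.png

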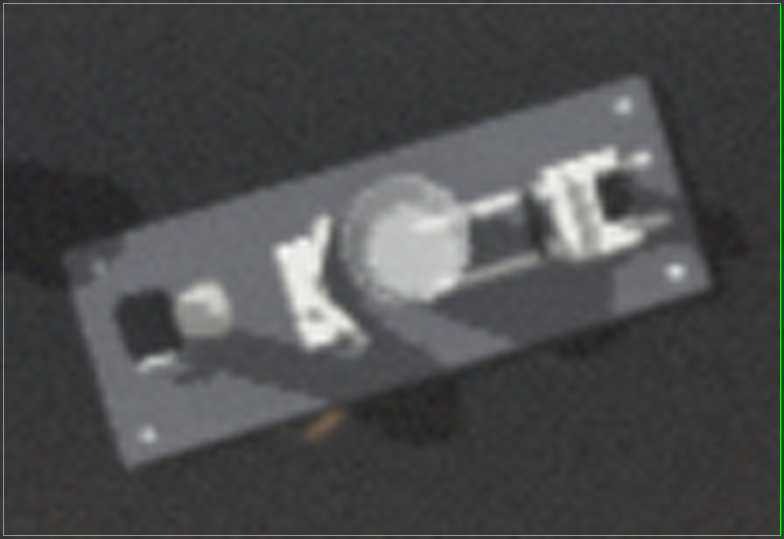

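View pics/sidec.png

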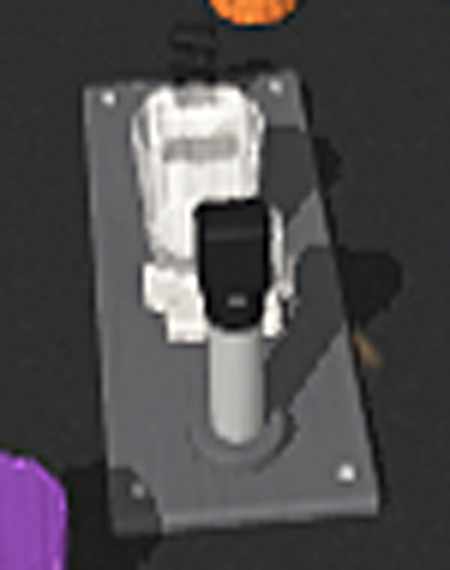

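Top crop: the plate corners are at about (65,253), (645,75), (713,287) and (128,467). The lamp head is at (147,322), the glass at (410,245) and the black jaw handle near (615,193).

```bash
python3 - <<'E'
from h import *
C=np.array([[65,253],[645,75],[713,287],[128,467]],float)
px=lambda c:(np.array(c)+.5)/7-.5+[180,155]
W=np.array([onz("top",*px(c),.012) for c in C]);print(W[:,:2],[np.linalg.norm(W[i]-W[i-1]) for i in range(4)])
c0=W.mean(0); y=(W[0]+W[3]-W[1]-W[2]);y/=np.linalg.norm(y); x=np.array([y[1],-y[0],0])
print("stand",c0,"y",y,"x",x,"yaw",np.arctan2(x[1],x[0]))
S=lambda P:(((P-c0)@x),((P-c0)@y),P[2])
print("head",S(onz("top",*px([147,322]),.157)),"handle",S(onz("top",*px([617,193]),.077)),"rim",S(onz("top",*px([405,240]),.099)),)
# side-view corners
Sc=np.array([[83,88],[298,70],[380,510],[115,533]])
q=[onz("side",*((c+.5)/6-.5+[215,175]),.012) for c in Sc];q=np.array(q);print(q[:,:2],q.mean(0))
hg=c0+.13*y;hg[2]=.137; print("head_grip",hg)
E
```

```text
[[ 0.51459522  0.23878749]
 [ 0.62131252 -0.08997529]
 [ 0.50042754 -0.12979678]
 [ 0.39383946  0.20028513]] [np.float64(0.12674535930843975), np.float64(0.34564945832681165), np.float64(0.12727502005730526), np.float64(0.3468646502616152)]
stand [0.50754369 0.05482514 0.012     ] y [-0.30801602  0.95138117  0.        ] x [0.95138117 0.30801602 0.        ] yaw 0.3131069573828315
head (np.float64(0.0005958383320024477), np.float64(0.12757008706545153), np.float64(0.15700000000000003)) handle (np.float64(-0.001135574467324707), np.float64(-0.13212361676789539), np.float64(0.07699999999999996)) rim (np.float64(0.006606791766289571), np.float64(-0.013403911841292224), np.float64(0.09899999999999998))
[[ 0.62049583 -0.08459973]
 [ 0.4983192  -0.12732074]
 [ 0.39087894  0.21033423]
 [ 0.5103064   0.24930468]] [0.50500009 0.06192961 0.012     ]
head_grip [0.4675016  0.17850469 0.137     ]
```

```bash
cat >> h.py <<'E'
from scipy.spatial.transform import Rotation as Ro
c0=np.array([.5070,.0560,0]);yaw=.3131
sx=np.array([np.cos(yaw),np.sin(yaw),0]);sy=np.array([-sx[1],sx[0],0])
Rt=np.column_stack([-sy,sx,[0,0,-1]])   # tool y = stand x, z down
if np.linalg.det(Rt)<0: Rt[:,0]*=-1
def goal(p,Rg=None):
    "p in stand coords (grasp point)"
    Rg=Rt if Rg is None else Rg
    o=r.get_obs(); P=c0+p[0]*sx+p[1]*sy+np.array([0,0,p[2]+.155])
    print("goal tcp",P.round(4),"row",np.r_[o['eef_rot'].T@(P-o['tcp_pos']),Ro.from_matrix(o['eef_rot'].T@Rg).as_rotvec()].round(4))
def st():
    o=r.get_obs(); P=o['tcp_pos']+.155*o['eef_rot'][:,2]-c0
    print("t",round(o['time'],2),"grasp stand",np.array([P@sx,P@sy,P[2]]).round(4),"F(stand)",np.array([o['ft_force']@sx,o['ft_force']@sy,o['ft_force'][2]]).round(2),"w",round(o['width'],3),"gf",round(o['grip_force'],1),"q",o['joint_positions'].round(2),"rotz",o['eef_rot'].round(3).tolist())
E
python3 - <<'E'
from h import *
goal((0,-.132,.245)); st()
print(onz("top",171,152,0))
E
```

```text
goal tcp [ 0.5477 -0.0696  0.4   ] row [-5.424e-01 -5.225e-01  4.800e-03 -1.500e-03  8.000e-04  9.449e-01]
t 0.1 grasp stand [-0.1336  0.609   0.2489] F(stand) [-0.2  -0.03 -0.38] w 1.002 gf 0.0 q [-1.15  0.51 -0.24  1.5   0.13  1.15 -0.15] rotz [[-0.951, 0.308, -0.0], [0.308, 0.951, -0.002], [-0.0, -0.002, -1.0]]
[0.67126088 0.31683102 0.        ]
```

```bash
G='[-0.20,-0.20,0,0,0,0.45]'; python3 -m inch '[[-0.25,-0.24,0,0,0,0.5],[-0.25,-0.24,0,0,0,0.5],[-0.25,-0.24,0,0,0,0.5],[-0.25,-0.24,0,0,0,0.5],[-0.25,-0.24,0,0,0,0.5],[-0.25,-0.24,0,0,0,0.5],[-0.25,-0.24,0,0,0,0.5],[-0.25,-0.24,0,0,0,0.5]]'; python3 - <<'E'
from h import *
goal((0,-.132,.245)); st()
E
```

```text
time: 0.9
tcp_pos: [0.3592, 0.2834, 0.4046]
eef_rot: [[-0.68, 0.733, 0.001], [0.733, 0.68, -0.003], [-0.003, -0.001, -1.0]]
ft_force: [0.9, 0.4, 1.2]
width: 0.998
grip_force: 0.0
goal tcp [ 0.5477 -0.0696  0.4   ] row [-0.3869 -0.102   0.006  -0.0008  0.0033  0.4351]
t 0.9 grasp stand [-0.0706  0.2614  0.2496] F(stand) [0.95 0.16 1.24] w 0.998 gf 0.0 q [-0.7   0.25 -0.03  1.92  0.01  0.98  0.01] rotz [[-0.68, 0.733, 0.001], [0.733, 0.68, -0.003], [-0.003, -0.001, -1.0]]
```

```bash
python3 -m inch '[[-0.387,-0.102,0.006,0,0,0.435],[-0.387,-0.102,0.006,0,0,0.435],[-0.387,-0.102,0.006,0,0,0.435],[-0.387,-0.102,0.006,0,0,0.435],[-0.387,-0.102,0.006,0,0,0.435],[-0.387,-0.102,0.006,0,0,0.435],[-0.387,-0.102,0.006,0,0,0.435],[-0.387,-0.102,0.006,0,0,0.435]]' >/dev/null; python3 -m inch '[[-0.07,-0.02,0,0,0,0],[-0.05,-0.01,0,0,0,0]]' >/dev/null & sleep 0; wait; python3 - <<'E'
from h import *
goal((0,-.132,.13)); st()
E
```

```text
goal tcp [ 0.5477 -0.0696  0.285 ] row [ 0.0504  0.0099  0.113  -0.0028  0.0043 -0.0008]
t 1.9 grasp stand [-0.01   -0.1826  0.2433] F(stand) [-0.35 -0.96  0.07] w 1.0 gf 0.0 q [ 0.02  0.43  0.22  1.67 -0.1   1.06  0.58] rotz [[-0.307, 0.952, -0.001], [0.952, 0.307, -0.005], [-0.004, -0.003, -1.0]]
```

```bash
python3 -m inch '[[0.05,0.01,0.05,-0.003,0.004,0],[0.05,0.01,0.10,-0.003,0.004,0],[0.05,0.01,0.113,-0.003,0.004,0],[0.05,0.01,0.113,-0.003,0.004,0],[0.05,0.01,0.113,-0.003,0.004,0]]' >/dev/null; python3 - <<'E'
from h import *
goal((0,-.132,.06)); st()
a=r.read_camera("side")[:,:,::-1];b=r.read_camera("top")[:,:,::-1]
A=cv2.resize(a[150:280,200:320],None,fx=4,fy=4,interpolation=2);B=cv2.resize(b[150:240,170:300],None,fx=3,fy=3,interpolation=2)
H=np.zeros((520,800,3),np.uint8);H[:,:480]=A[:520];H[:270,480:800]=B[:,:320][:270]
print(proj("side",c0-.132*sy+[0,0,.077]),proj("top",c0-.132*sy+[0,0,.077]))
cv2.imwrite("pics/hov.png",H)
E
```

```text
goal tcp [ 0.5477 -0.0696  0.215 ] row [-0.0077 -0.0035  0.071   0.0021 -0.004   0.0099]
t 2.4 grasp stand [ 0.0036 -0.1239  0.131 ] F(stand) [-0.42  0.08  1.92] w 0.996 gf 0.0 q [-0.05  0.52  0.18  1.86 -0.14  0.77  0.53] rotz [[-0.317, 0.948, 0.001], [0.948, 0.317, 0.004], [0.004, 0.002, -1.0]]
[246.68525385 179.05328716] [267.28805893 182.00750201]
```

View pics/hov.png

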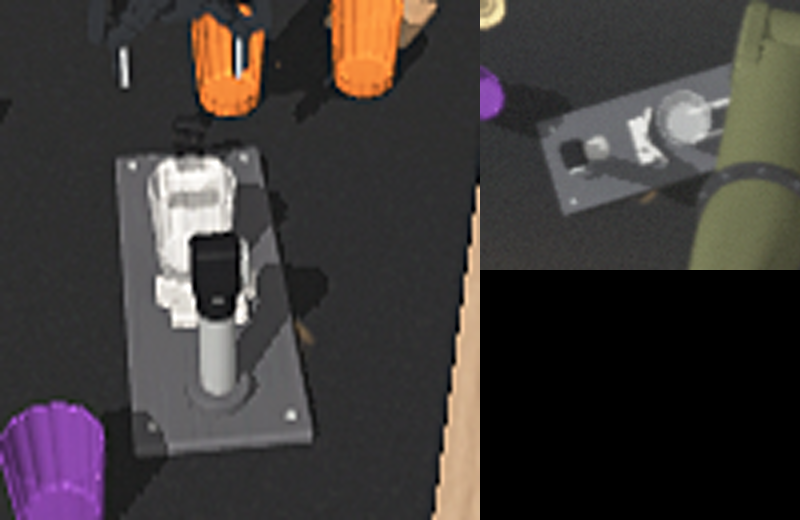

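The side crop shows the open fingers at (123,70) and (240,55) straddling the black handle at about (190,128). I'll go down and grip.

```bash
python3 -m inch '[[-0.008,-0.0035,0.03,0.002,-0.004,0.01],[-0.008,-0.0035,0.06,0.002,-0.004,0.01],[-0.008,-0.0035,0.071,0.002,-0.004,0.01],[-0.008,-0.0035,0.071,0.002,-0.004,0.01],[-0.008,-0.0035,0.071,0.002,-0.004,0.01]]' >/dev/null; python3 -c "
from h import *
st()"; python3 -m inch '[[0,0,0,0,0,0],[0,0,0,0,0,0],[0,0,0,0,0,0],[0,0,0,0,0,0],[0,0,0,0,0,0],[0,0,0,0,0,0]]' 1 30 >/dev/null;  python3 -c "
from h import *
st()"
```

```text
t 3.0 grasp stand [ 0.0008 -0.1328  0.0611] F(stand) [-0.91  0.24  0.01] w 1.0 gf 0.0 q [-0.02  0.62  0.16  1.92 -0.16  0.61  0.56] rotz [[-0.308, 0.951, 0.003], [0.951, 0.308, 0.0], [-0.001, 0.003, -1.0]]
t 3.6 grasp stand [-0.0014 -0.1324  0.0602] F(stand) [-5.35  0.85  9.22] w 0.299 gf 31.1 q [-0.02  0.62  0.16  1.92 -0.16  0.61  0.56] rotz [[-0.307, 0.952, -0.001], [0.952, 0.307, 0.0], [0.0, -0.001, -1.0]]
```

```bash
python3 -m inch '[[0.004,0,0,0,0,0],[0.008,0,0,0,0,0],[0.012,0,0,0,0,0],[0.016,0,0,0,0,0],[0.02,0,0,0,0,0],[0.024,0,0,0,0,0],[0.028,0,0,0,0,0],[0.032,0,0,0,0,0]]' >/dev/null; python3 -c "
from h import *
st()";python3 -m inch '[[0.003,0,0,0,0,0],[0.006,0,0,0,0,0],[0.009,0,0,0,0,0],[0.012,0,0,0,0,0],[0.015,0,0,0,0,0]]' >/dev/null; python3 -c "
from h import *
st()"
```

```text
t 4.4 grasp stand [-0.0015 -0.1024  0.0602] F(stand) [-5.29 -4.13  6.79] w 0.299 gf 30.8 q [-0.08  0.61  0.17  1.96 -0.17  0.59  0.51] rotz [[-0.306, 0.952, 0.0], [0.952, 0.306, -0.002], [-0.002, -0.0, -1.0]]
t 4.9 grasp stand [-0.0015 -0.0879  0.0602] F(stand) [-5.45 -6.3   6.11] w 0.296 gf 30.8 q [-0.11  0.61  0.17  1.97 -0.17  0.58  0.49] rotz [[-0.305, 0.952, 0.001], [0.952, 0.305, -0.003], [-0.003, -0.0, -1.0]]
```

```bash
python3 -m inch '[[0.003,0,0,0,0,0],[0.006,0,0,0,0,0],[0.009,0,0,0,0,0],[0.009,0,0,0,0,0]]' >/dev/null; python3 -c "
from h import *
st()";python3 -m inch '[[0.002,0,0,0,0,0],[0.004,0,0,0,0,0],[0.004,0,0,0,0,0]]' >/dev/null; python3 -c "
from h import *
st()";python3 -m inch '[[0.002,0,0,0,0,0],[0.004,0,0,0,0,0],[0.004,0,0,0,0,0]]' >/dev/null; python3 -c "
from h import *
st()"
```

```text
t 5.3 grasp stand [-0.0015 -0.0783  0.0602] F(stand) [-5.3  -5.04  6.3 ] w 0.302 gf 30.9 q [-0.12  0.6   0.17  1.98 -0.17  0.57  0.47] rotz [[-0.306, 0.952, 0.0], [0.952, 0.306, -0.002], [-0.002, -0.0, -1.0]]
t 5.6 grasp stand [-0.0015 -0.0746  0.0603] F(stand) [-5.3  -5.88  7.58] w 0.301 gf 30.9 q [-0.13  0.6   0.17  1.98 -0.17  0.57  0.47] rotz [[-0.306, 0.952, 0.0], [0.952, 0.306, -0.002], [-0.002, -0.0, -1.0]]
t 5.9 grasp stand [-0.0015 -0.0715  0.0602] F(stand) [-5.17 -7.9   5.14] w 0.303 gf 30.8 q [-0.14  0.6   0.17  1.99 -0.17  0.57  0.46] rotz [[-0.305, 0.952, 0.001], [0.952, 0.305, -0.003], [-0.003, -0.0, -1.0]]
```

```bash
python3 -m inch '[[0.001,0,0,0,0,0],[0.002,0,0,0,0,0],[0.003,0,0,0,0,0]]' >/dev/null; python3 -c "
from h import *
st()";python3 -m inch '[[0.001,0,0,0,0,0],[0.002,0,0,0,0,0],[0.003,0,0,0,0,0]]' >/dev/null; python3 -c "
from h import *
st()"
```

```text
t 6.2 grasp stand [-0.0015 -0.0696  0.0603] F(stand) [ -5.1  -11.31   5.81] w 0.302 gf 30.7 q [-0.14  0.6   0.17  1.99 -0.17  0.57  0.46] rotz [[-0.304, 0.953, 0.002], [0.953, 0.304, -0.004], [-0.005, 0.0, -1.0]]
t 6.5 grasp stand [-0.0015 -0.0673  0.0603] F(stand) [ -5.   -13.71   3.36] w 0.298 gf 30.6 q [-0.15  0.6   0.17  1.99 -0.17  0.56  0.45] rotz [[-0.304, 0.953, 0.002], [0.953, 0.304, -0.005], [-0.005, 0.0, -1.0]]
```

```bash
python3 -m inch '[[0,0,0,0,0,0],[0,0,0,0,0,0],[0,0,0,0,0,0]]' >/dev/null; python3 -c "
from h import *
st()";python3 -m inch '[[0,0,0,0,0,0],[0,0,0,0,0,0],[0,0,0,0,0,0],[0,0,0,0,0,0],[0,0,0,0,0,0]]' 0 >/dev/null; python3 -c "
from h import *
st()";python3 -m inch '[[0,0,-0.03,0,0,0],[0,0,-0.07,0,0,0],[0,0,-0.12,0,0,0],[0,0,-0.16,0,0,0],[0,0,-0.16,0,0,0],[0,0,-0.16,0,0,0],[0,0,-0.16,0,0,0]]'>/dev/null;  python3 -c "
from h import *
st();goal((-.0015,.129,.22))"
```

```text
t 6.8 grasp stand [-0.0015 -0.0672  0.0603] F(stand) [ -5.36 -13.02   5.24] w 0.295 gf 30.6 q [-0.15  0.6   0.17  1.99 -0.17  0.56  0.45] rotz [[-0.304, 0.953, 0.002], [0.953, 0.304, -0.005], [-0.005, 0.0, -1.0]]
t 7.3 grasp stand [ 0.     -0.0619  0.0596] F(stand) [-0.65  0.28 -0.72] w 1.0 gf 0.0 q [-0.15  0.6   0.17  1.99 -0.18  0.56  0.45] rotz [[-0.308, 0.951, 0.001], [0.951, 0.308, 0.001], [0.0, 0.001, -1.0]]
t 8.0 grasp stand [-0.0008 -0.0618  0.2187] F(stand) [ 0.   -0.01 -0.55] w 0.999 gf 0.0 q [-0.21  0.39  0.23  1.81 -0.11  0.95  0.39] rotz [[-0.308, 0.951, -0.001], [0.951, 0.308, 0.0], [0.001, -0.001, -1.0]]
goal tcp [0.4658 0.1783 0.375 ] row [ 0.1909 -0.0007 -0.0012 -0.0007 -0.0006  0.0003]
```

```bash
python3 -m inch '[[0.05,0,0,0,0,0],[0.10,0,0,0,0,0],[0.15,0,0,0,0,0],[0.191,0,0,0,0,0],[0.191,0,0,0,0,0],[0.191,0,0,0,0,0]]' >/dev/null; python3 - <<'E'
from h import *
st();goal((-.0015,.129,.137))
a=r.read_camera("side")[:,:,::-1];b=r.read_camera("top")[:,:,::-1]
A=cv2.resize(a[150:280,200:300],None,fx=4.5,fy=4.5,interpolation=2);B=cv2.resize(b[150:250,170:285],None,fx=3,fy=3,interpolation=2)
H=np.zeros((590,800,3),np.uint8);H[:585,:450]=A;H[:300,450:795]=B
print([proj("side",c0+p[0]*sx+p[1]*sy+[0,0,p[2]]) for p in((0,.13,.157),(0,.13,.115),(-.023,.13,.137))])
cv2.imwrite("pics/hov2.png",H)
E
```

```text
t 8.6 grasp stand [-0.0009  0.1296  0.2183] F(stand) [-0.37 -0.34  0.04] w 1.002 gf 0.0 q [-0.56  0.35  0.2   1.87 -0.08  0.93 -0.01] rotz [[-0.311, 0.951, -0.002], [0.951, 0.311, -0.001], [-0.001, -0.002, -1.0]]
goal tcp [0.4658 0.1783 0.292 ] row [-0.0006 -0.0007  0.0813 -0.0018  0.0006  0.0027]
[array([253.20763259, 210.24847689]), array([253.49993006, 221.84643056]), array([261.67965264, 215.21177365])]
```

View pics/hov2.png

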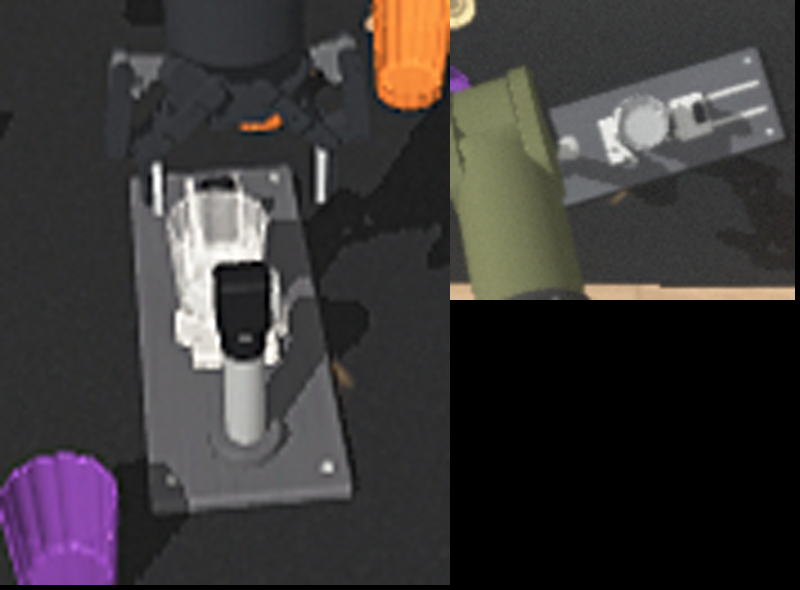

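The glass now sits in the V with the jaw against it (top inset at (640,120)). The fingers, at (157,190) and (321,175), straddle the head at (243,300). I'll go down and squeeze.

```bash
python3 -m inch '[[0,-0.001,0.03,-0.002,0,0.003],[0,-0.001,0.06,-0.002,0,0.003],[0,-0.001,0.082,-0.002,0,0.003],[0,-0.001,0.082,-0.002,0,0.003],[0,-0.001,0.082,-0.002,0,0.003]]' >/dev/null; python3 -c "
from h import *
st()"; python3 -m inch '[[0,0,0,0,0,0],[0,0,0,0,0,0],[0,0,0,0,0,0],[0,0,0,0,0,0],[0,0,0,0,0,0],[0,0,0,0,0,0],[0,0,0,0,0,0]]' 1 50 >/dev/null;  python3 -c "
from h import *
st()"
```

```text
t 9.2 grasp stand [-0.0008  0.1273  0.1377] F(stand) [-0.39 -0.55  0.7 ] w 1.0 gf 0.0 q [-0.53  0.45  0.18  1.98 -0.11  0.72  0.02] rotz [[-0.303, 0.953, 0.002], [0.953, 0.303, 0.0], [-0.001, 0.002, -1.0]]
t 9.9 grasp stand [-0.002   0.1287  0.1383] F(stand) [-5.11 -0.28  8.42] w 0.4 gf 51.1 q [-0.54  0.45  0.18  1.99 -0.11  0.72  0.02] rotz [[-0.305, 0.952, 0.001], [0.952, 0.305, 0.0], [0.0, 0.001, -1.0]]
```

```bash
python3 -m inch '[[0,0,-0.005,0,0,0],[0,0,-0.01,0,0,0],[0,0,-0.015,0,0,0],[0,0,-0.02,0,0,0],[0,0,-0.025,0,0,0],[0,0,-0.03,0,0,0]]'  >/dev/null;  python3 -c "
from h import *
st()";  python3 -m inch '[[0,0,-0.01,0,0,0],[0,0,-0.02,0,0,0],[0,0,-0.03,0,0,0],[0,0,-0.04,0,0,0],[0,0,-0.05,0,0,0],[0,0,-0.06,0,0,0]]'  >/dev/null;  python3 -c "
from h import *
st()"
```

```text
t 10.5 grasp stand [-0.0021  0.1287  0.1677] F(stand) [-5.52 -0.54 -3.59] w 0.396 gf 50.1 q [-0.55  0.41  0.19  1.95 -0.1   0.79  0.01] rotz [[-0.305, 0.952, 0.0], [0.952, 0.305, 0.0], [-0.0, 0.0, -1.0]]
t 11.1 grasp stand [-0.0021  0.1287  0.2283] F(stand) [-5.11 -0.98 -4.43] w 0.396 gf 50.5 q [-0.56  0.33  0.2   1.86 -0.08  0.95 -0.01] rotz [[-0.305, 0.952, 0.001], [0.952, 0.305, 0.0], [-0.0, 0.001, -1.0]]
```

Past the first stop with only about 4 N of load. I'll continue slowly to the second stop.

```bash
python3 -m inch '[[0,0,-0.006,0,0,0],[0,0,-0.012,0,0,0],[0,0,-0.018,0,0,0],[0,0,-0.022,0,0,0],[0,0,-0.026,0,0,0],[0,0,-0.028,0,0,0]]'  >/dev/null;  python3 -c "
from h import *
st()";  python3 -m inch '[[0,0,-0.002,0,0,0],[0,0,-0.003,0,0,0],[0,0,-0.004,0,0,0],[0,0,-0.005,0,0,0],[0,0,-0.005,0,0,0]]'  >/dev/null;  python3 -c "
from h import *
st()"
```

```text
t 11.7 grasp stand [-0.0021  0.1287  0.2563] F(stand) [-5.39 -0.86 -3.09] w 0.397 gf 50.8 q [-0.57  0.31  0.2   1.82 -0.07  1.02 -0.02] rotz [[-0.305, 0.952, 0.001], [0.952, 0.305, 0.001], [0.0, 0.002, -1.0]]
t 12.2 grasp stand [-0.0021  0.1287  0.2586] F(stand) [  0.54  -0.78 -26.05] w 0.402 gf 53.1 q [-0.57  0.31  0.2   1.81 -0.07  1.03 -0.02] rotz [[-0.305, 0.952, -0.001], [0.952, 0.305, -0.001], [-0.001, -0.001, -1.0]]
```

```bash
python3 -m inch '[[0,0,0.001,0,0,0],[0,0,0.002,0,0,0],[0,0,0.002,0,0,0],[0,0,0.002,0,0,0],[0,0,0.002,0,0,0],[0,0,0.002,0,0,0],[0,0,0.002,0,0,0]]'  >/dev/null; python3 - <<'E'
from h import *
st()
a=r.read_camera("side")[:,:,::-1];b=r.read_camera("top")[:,:,::-1]
A=cv2.resize(a[130:260,200:300],None,fx=4.5,fy=4.5,interpolation=2);B=cv2.resize(b[150:250,170:285],None,fx=3,fy=3,interpolation=2)
H=np.zeros((590,800,3),np.uint8);H[:585,:450]=A;H[:300,450:795]=B
cv2.imwrite("pics/end.png",H)
E
```

```text
t 12.9 grasp stand [-0.0021  0.1287  0.2585] F(stand) [ -4.13  -1.24 -13.36] w 0.403 gf 53.9 q [-0.57  0.3   0.2   1.82 -0.07  1.03 -0.02] rotz [[-0.305, 0.952, 0.001], [0.952, 0.305, 0.0], [-0.0, 0.001, -1.0]]
```

View pics/end.png

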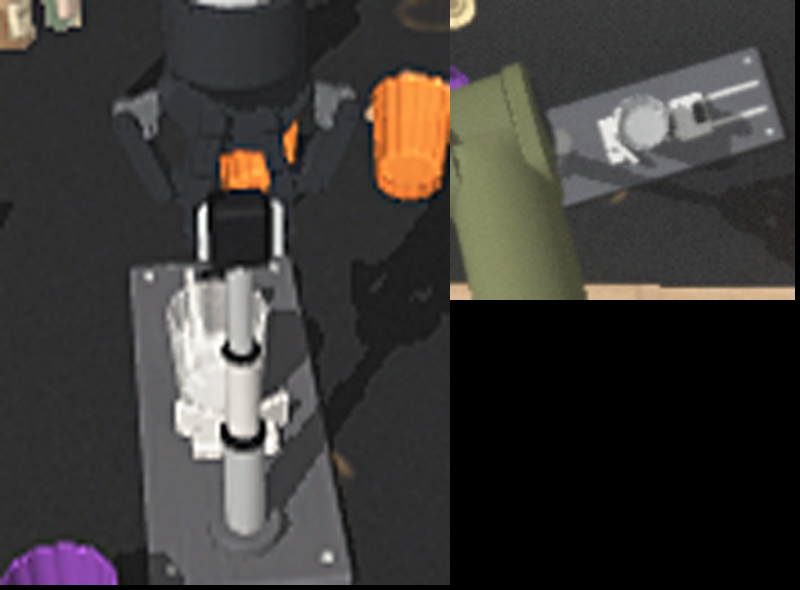

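The head is held at (240,230) with the mast fully extended and both collars showing, and the glass is upright in the V at (215,340). Handing in now.

```bash
python3 -c "
from rig import r
print(r.sign_off())"
```

```text
the job is handed in; nothing more can be done
None
```

I handed the job in: the tumbler is clamped upright in the V rest, and the gripper is still squeezing the button and holding the lamp head up at the mast's second stop; I was given no verdict.

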